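# Move the row of drained cups to the cup stand in the same order

## Robot

A 6-joint arm with a two-finger parallel gripper is mounted at the origin on the work surface. World frame = base frame: x ahead of the robot, y to its left, z up, the work surface at z = 0. Lengths are in m, angles in rad, forces in N, time in s.
With the tool pointing down it reaches from about 0.275 to 0.825 m from the base axis. Payload 4.9 kg.
Tool frame: the origin (TCP) lies at the very end of the fingers, on their centre line; the grasp point (between the pads) lies 19 mm behind it; z points along the fingers, y is the line along which they close (so a half turn about z gives the same grasp; the last joint's range is limited). The gripper opens to 85 mm and grips with 20 to 120 N. Pads are 22 mm wide; open, the fingers measure 114 mm over their backs; the gripper's body (76 mm by 85 mm) begins 54 mm behind the grasp point. The pads swing forward as they close: fully open they stand 13 mm farther back than shut.
Start: joints at [1.099, 0.326, -0.193, 1.052, 0, 1.437], TCP at [0.182, 0.519, 0.198] pointing down, gripper open.
Joint ranges: [-2.65, 2.65], [-0.97, 1.79], [-1.3, 1.35], [-1.93, 2.1], [-1.47, 1.37], [-3.14, 3.14]. Speed limits (rad/s): [2.57, 2.57, 3.14, 3.14, 3.14, 3.14].

## Interface

Orientations are given as a unit quaternion [w, x, y, z].
In Python, from cell import arm, imaging, job, models gives the robot as it stands. The module is installed in compiled form; this text tells all that it offers.
- The arm moves only by the tool carry_out, never from a script. Its argument "motion" is a list that holds one entry, the list of rows, each a list of 7 numbers: the shift along the tool's x, y, z in cm, then the turn, a rotation vector about the tool's x, y, z in rad, then the opening, from 0 (shut) to 1 (fully open). In form: [[[tx, ty, tz, wx, wy, wz, gripper], ...]]. A call has 1 to 5 rows; each row is the pose to reach, as a shift and turn from the pose commanded when the call began, along the tool's axes at that moment; what a row does not reach only later rows make up. A row lasts 1/10 s, in which the tool goes at most 50 mm and 8.59 degrees, less where a joint would pass 70% of its speed; a pose out of reach is approached as far as the arm can. A call with a gripper value outside its range is refused whole. The fingers move at their own pace and stop on an object; the grip force is fixed at half the most. Time passes only in rows, so rows that repeat a pose let the fingers close. It gives the time, the measured TCP pose, the force, the opening and the grip force at its end, in the units of the state.
- arm.read_state(): the state, without advancing time (a new reading comes with each control period).
- imaging.camera(name): name is "scene" or "top"; returns (picture, depth): 420x560x3 uint8, red, green, blue; 420x560 float32, m along the optical axis (not along the pixel's ray), 0 where there is no reading.
- imaging.camera_info(name): a dict with "intrinsics" (3x3 intrinsics, pixels), "rvec" (rotation vector, rad) and "tvec" (3), from world to camera coordinates, as OpenCV has them. Camera axes: x right, y down, z forward; pixel columns grow to the right and rows downward; lengths in m; the calibration is good to about 2 mm. A picture is of the moment at which its call begins. camera_info takes no time and is no camera call.
- job.finish_job(): hands the job in; it is judged then, once.
Trained networks look in the newest picture that a camera, given by its name, has taken for a name from the list of things; names that differ only in an ending like _2 or _b are one class to them, and where a whole thing is asked for, a point or a joint stands for the part that bears it (a point fixed in the world has none). Each returns a list of dicts, best first, with "score" (0 to 1); they miss things now and then, are a little off and sometimes report something else, mostly with a low value. They report only what shows in the picture. A call takes as long as a camera call. They do not tell look-alikes from the thing itself.
- models.outline_of(query, camera): "pixels" (420x560 bool, what is visible of it) and "xy" ([column, row] as shares, 0 to 1, of the picture: columns of its width, rows of its height, amid what is visible of it).
- models.landmark_of(query, camera): "xy" ([column, row] as shares, 0 to 1, of the picture: columns of its width, rows of its height: a listed point, or the origin of a listed thing).
The state is a dict: "time_s": time; "joint_positions": joint angles; "joint_vel": joint speeds; "joint_efforts": joint torques, N m; "tcp_pos": TCP position; "orientation": TCP orientation; "ft_force": force on the tool from outside, world axes, zero at the start; "ft_torque": the same for the moment, N m; "opening": finger opening in m; "gripper_force": force on a finger pad.
Only numpy, scipy, OpenCV 4.12 (cv2) and the standard library are available. Lean on these libraries where they do the work, as an engineer would, in place of code of your own. Each camera call takes 0.05 s, during which the arm holds its last target. There are 200 camera calls.

## Task

Take the four drained cups out of the front bay of the black drainer and put them mouth down on the white cup stand, one over each peg, in the same left-to-right order as they stand in the drainer now, because everyone in the house knows their cup by its place in the row. Set each cup down on the tray rather than letting it fall, knock none over, and leave the ladle lying on the drainer as it is.

Things in the scene. Friction and masses are not known exactly. Their poses are not given: they have to be found in the camera images.
- cup_tall: The taller of the two blue plastic cups, hollow, 115 mm tall, 68 mm across at the rim (bottom, as it stands) narrowing evenly to 54 mm at the top, about 70 g. Stands mouth down at the start. Origin: centre of the rim it stands on; z up out of its closed end, which is on top. Round, so its yaw has no meaning. 
- cup_short: The shorter blue plastic cup, hollow, 70 mm tall, 68 mm across at the rim (bottom) narrowing to 57 mm at the top, 66 mm inside deep, about 50 g. Stands mouth down at the start. Origin: centre of the rim it stands on; z up out of its closed end, which is on top. Round, so its yaw has no meaning. 
- cup_steel: Straight stainless steel tumbler, hollow, 92 mm tall, 58 mm across at the rim, 56 mm at the top, about 110 g. Stands mouth down at the start. Origin: centre of the rim it stands on; z up out of its closed end, which is on top. Round, so its yaw has no meaning. 
- cup_ceramic: White ceramic tea cup without a handle, hollow, 80 mm tall, 68 mm across from the rim (bottom) up to 40 mm height, then rounded over to a foot ring 38 mm across on top; 70 mm deep inside, about 200 g. Stands mouth down at the start. Origin: centre of the rim it stands on; z up out of its closed end, which is on top. Round, so its yaw has no meaning. 
- drainer: Black slatted crate drainer, fixed, walls 75 mm high. Origin: on the plank under the middle of the cup row; y along the row, x across it, z up. Front bay x -82 to 75, y -177 to 177 mm, floor 8 mm up, holds the cups in one row, in any order, at y about -120, -40, 40, 120 mm. Rear bay to x 183 mm, with the sliding lid section, top 80 mm up. To the left or right of the stand.
- stand: White cup drying stand, fixed: drip tray 130 x 345 mm, rim 16 mm high. Origin: on the plank under its middle; y along the peg row, same sense as the drainer's y (turned at most 0.3 rad from it), z up. Four grey pegs at x 0, y -120, -40, 40, 120 mm, 15 mm thick, tops 62 mm up, foot collar 27 mm wide, 17 mm up. A seated cup stands on the tray floor, 10 mm up, round its peg.
- ladle: Steel ladle lying on the drainer's lid section along the drainer's y, 265 mm long, its 70 mm bowl hanging into the open end of the rear bay. Loose. Origin: underside of the handle, 122 mm from the middle of the bowl; y towards the bowl. Top about 85 mm above the plank. Stays where it is.
There are look-alikes about, which are no part of the job. Leave any orange or pink look-alike of the cup_tall alone.

How it is judged:
At the end, for the whole second after the job is handed in: All four cups stand mouth down on the tray, each over a peg (within 22 mm of its axis, tilt under 0.1 rad), released and at rest, in the same order along the stand as they stood along the drainer (each has moved as far as the racks lie apart, give or take 30 mm; one peg is 80 mm) ((y of cup_tall in the frame of stand between -0.142 and -0.098 m or y of cup_tall in the frame of stand between -0.062 and -0.018 m or y of cup_tall in the frame of stand between 0.018 and 0.062 m or y of cup_tall in the frame of stand between 0.098 and 0.142 m) and x of cup_tall in the frame of stand between -0.022 and 0.022 m and z of cup_tall in the frame of stand between 0.004 and 0.016 m and angle between each of cup_tall, cup_short, cup_steel, cup_ceramic's own z axis and vertical below 0.1 rad and contact force between the fingers and cup_tall below 0.05 N and linear speed of each of cup_tall, cup_short, cup_steel, cup_ceramic below 0.03 m/s and (y of cup_short in the frame of stand between -0.142 and -0.098 m or y of cup_short in the frame of stand between -0.062 and -0.018 m or y of cup_short in the frame of stand between 0.018 and 0.062 m or y of cup_short in the frame of stand between 0.098 and 0.142 m) and x of cup_short in the frame of stand between -0.022 and 0.022 m and z of cup_short in the frame of stand between 0.004 and 0.016 m and contact force between the fingers and cup_short below 0.05 N and (y of cup_steel in the frame of stand between -0.142 and -0.098 m or y of cup_steel in the frame of stand between -0.062 and -0.018 m or y of cup_steel in the frame of stand between 0.018 and 0.062 m or y of cup_steel in the frame of stand between 0.098 and 0.142 m) and x of cup_steel in the frame of stand between -0.022 and 0.022 m and z of cup_steel in the frame of stand between 0.004 and 0.016 m and contact force between the fingers and cup_steel below 0.05 N and (y of cup_ceramic in the frame of stand between -0.142 and -0.098 m or y of cup_ceramic in the frame of stand between -0.062 and -0.018 m or y of cup_ceramic in the frame of stand between 0.018 and 0.062 m or y of cup_ceramic in the frame of stand between 0.098 and 0.142 m) and x of cup_ceramic in the frame of stand between -0.022 and 0.022 m and z of cup_ceramic in the frame of stand between 0.004 and 0.016 m and contact force between the fingers and cup_ceramic below 0.05 N and ((horizontal distance between drainer and stand between 0.4149 and 0.43 m and distance of cup_tall from where it was at the start of the episode between 0.385 and 0.46 m and distance of cup_short from where it was at the start of the episode between 0.385 and 0.46 m and distance of cup_steel from where it was at the start of the episode between 0.385 and 0.46 m and distance of cup_ceramic from where it was at the start of the episode between 0.385 and 0.46 m) or (horizontal distance between drainer and stand between 0.4299 and 0.445 m and distance of cup_tall from where it was at the start of the episode between 0.4 and 0.475 m and distance of cup_short from where it was at the start of the episode between 0.4 and 0.475 m and distance of cup_steel from where it was at the start of the episode between 0.4 and 0.475 m and distance of cup_ceramic from where it was at the start of the episode between 0.4 and 0.475 m) or (horizontal distance between drainer and stand between 0.4449 and 0.46 m and distance of cup_tall from where it was at the start of the episode between 0.415 and 0.49 m and distance of cup_short from where it was at the start of the episode between 0.415 and 0.49 m and distance of cup_steel from where it was at the start of the episode between 0.415 and 0.49 m and distance of cup_ceramic from where it was at the start of the episode between 0.415 and 0.49 m) or (horizontal distance between drainer and stand between 0.4599 and 0.475 m and distance of cup_tall from where it was at the start of the episode between 0.43 and 0.505 m and distance of cup_short from where it was at the start of the episode between 0.43 and 0.505 m and distance of cup_steel from where it was at the start of the episode between 0.43 and 0.505 m and distance of cup_ceramic from where it was at the start of the episode between 0.43 and 0.505 m) or (horizontal distance between drainer and stand between 0.4749 and 0.49 m and distance of cup_tall from where it was at the start of the episode between 0.445 and 0.52 m and distance of cup_short from where it was at the start of the episode between 0.445 and 0.52 m and distance of cup_steel from where it was at the start of the episode between 0.445 and 0.52 m and distance of cup_ceramic from where it was at the start of the episode between 0.445 and 0.52 m))); the robot touches nothing.
It fails at once if the ladle is shifted by more than 30 mm (distance of ladle from where it was at the start of the episode above 0.03 m).
It fails at once if a cup is let fall or knocked flying (moving faster than 0.7 m/s, as after a fall of 25 mm, with no finger on it) ((contact force between the fingers and cup_tall below 0.01 N and linear speed of cup_tall above 0.7 m/s) or (contact force between the fingers and cup_short below 0.01 N and linear speed of cup_short above 0.7 m/s) or (contact force between the fingers and cup_steel below 0.01 N and linear speed of cup_steel above 0.7 m/s) or (contact force between the fingers and cup_ceramic below 0.01 N and linear speed of cup_ceramic above 0.7 m/s)).
It fails at once if a cup is knocked over (angle between any of cup_tall, cup_short, cup_steel, cup_ceramic's own z axis and vertical above 0.8 rad).
It also fails if it takes over 106 s, if anything falls off the work surface, if the arm or the gripper's body presses on something with over 40 N, if the wrist force passes 120 N, or if a joint passes its speed limit or range.

## Working session

There is one attempt and no reset: what is moved stays moved. The work goes in short steps, Python scripts to look and compute and a tool call to move; the robot and the scene stay as the last step left them, time stands still between calls to the robot, and variables do not carry over. Pictures are saved under pics/ and viewed, at most 14 in all, crops included, and the job is handed in when it is done.

Besides the shell and the picture viewer there is one more tool, called after ">>>" by a JSON object that holds its "name" and its "arguments". carry_out: Moves the arm, as the interface text tells. Its arguments: {"type":"object","properties":{"motion":{"type":"array","items":{"type":"array","items":{"type":"array","items":{"type":"number"}}}}},"required":["motion"]}

```bash
mkdir -p pics; cat > h.py <<'E'
import numpy as np,cv2
from cell import arm,imaging,job,models
def cam(n):
    p,d=imaging.camera(n);i=imaging.camera_info(n)
    K=np.array(i["intrinsics"]);R=cv2.Rodrigues(np.array(i["rvec"],float))[0];t=np.array(i["tvec"],float).ravel()
    return p,d,K,R,t
def cloud(d,K,R,t):
    v,u=np.mgrid[:d.shape[0],:d.shape[1]]
    c=np.stack([(u-K[0,2])/K[0,0]*d,(v-K[1,2])/K[1,1]*d,d],-1)
    return (c-t)@R
def save(p,n,box=None,s=1):
    if box: p=p[box[1]:box[3],box[0]:box[2]]
    cv2.imwrite("pics/"+n,cv2.resize(p[...,::-1],None,fx=s,fy=s))
E
python3 - <<'E'
from h import *
for n in("top","scene"):
    p,d,K,R,t=cam(n);save(p,n+".png");np.savez(n,p=p,d=d,K=K,R=R,t=t)
    print(n,K.round(1).tolist(),(-R.T@t).round(3),R[2].round(2))
    P=cloud(d,K,R,t)
    for q in("cup_tall","cup_short","cup_steel","cup_ceramic","stand","drainer","ladle"):
        for o in models.outline_of(q,n)[:3]:
            m=o["pixels"]&(d>0);X=P[m];print(q,round(o["score"],2),(np.array(o["xy"])*[560,420]).round(0),m.sum(),np.median(X,0).round(3),np.percentile(X[:,2],98).round(3))
print(arm.read_state())
E
```

```text
top [[473.6, 0.0, 288.0], [0.0, 473.6, 215.0], [0.0, 0.0, 1.0]] [ 0.439 -0.009  1.121] [ 0.08  0.   -1.  ]
cup_tall 0.82 [243. 226.] 772 [0.497 0.091 0.122] 0.127
cup_tall 0.7 [228. 109.] 953 [0.756 0.128 0.111] 0.119
cup_tall 0.56 [205. 308.] 936 [0.321 0.17  0.113] 0.119
cup_short 0.78 [213. 232.] 734 [0.486 0.167 0.077] 0.082
cup_short 0.45 [173. 233.] 772 [0.479 0.246 0.099] 0.104
cup_steel 0.87 [173. 234.] 743 [0.479 0.246 0.099] 0.104
cup_ceramic 0.7 [139. 239.] 834 [0.471 0.325 0.076] 0.091
cup_ceramic 0.68 [152. 175.] 1457 [0.611 0.3   0.082] 0.087
stand 0.66 [377. 223.] 8227 [ 0.51  -0.215  0.01 ] 0.039
drainer 0.74 [191. 204.] 16310 [0.551 0.221 0.013] 0.084
ladle 0.94 [152. 175.] 1541 [0.612 0.3   0.082] 0.087
scene [[472.8, 0.0, 272.6], [0.0, 472.8, 206.2], [0.0, 0.0, 1.0]] [ 1.074 -0.463  0.908] [-0.48  0.42 -0.77]
cup_tall 0.86 [294. 170.] 1038 [0.513 0.084 0.089] 0.124
cup_tall 0.86 [267. 124.] 1017 [0.331 0.165 0.068] 0.116
cup_tall 0.78 [386. 233.] 1400 [0.776 0.114 0.077] 0.116
cup_short 0.85 [311. 163.] 657 [0.503 0.164 0.066] 0.08
cup_short 0.58 [291. 174.] 1028 [
[... 345 characters left out ...]
ray([ 1.09880683e+00,  3.26175536e-01, -1.92606121e-01,  1.05198341e+00,
        2.56015577e-06,  1.43658200e+00]), 'joint_vel': array([-3.73056462e-07, -8.63892748e-04,  1.96579036e-04,  6.71188734e-04,
       -7.62531222e-04,  1.40116873e-04]), 'joint_efforts': array([ 1.52385095e-03, -4.43275917e+01,  2.62746048e+01,  7.24443689e-04,
        1.21983894e-04,  7.25004696e-07]), 'tcp_pos': array([0.18227034, 0.51894428, 0.19819184]), 'orientation': array([3.44405481e-06, 1.68085865e-01, 9.85772358e-01, 1.53012041e-05]), 'ft_force': array([ 0.04891561,  0.6230611 , -0.01528988]), 'ft_torque': array([-0.04494749, -0.05389178, -0.01597687]), 'gripper_force': 0.0, 'opening': 0.08532225161255003}
```

View pics/top.png

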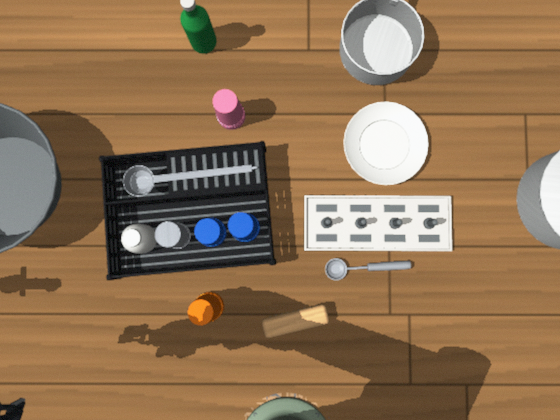

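View pics/scene.png

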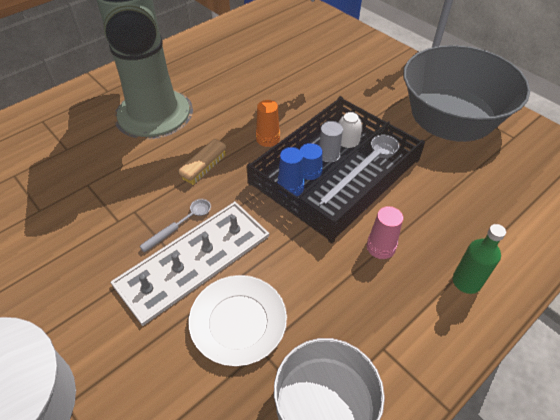

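In the top view, the drainer row from left to right is ceramic (139,239), steel (173,234), short blue (208,232), tall blue (243,226). The look-alikes are orange (205,308) and pink (228,109), both outside the drainer. A second ladle-like spoon lies at (365,267). The stand has pegs at about (327,222), (361,222), (395,222) and (430,222). In the scene view, the tall blue cup is at (291,170) and the orange and pink ones at (267,122) and (385,232).

```bash
python3 - <<'E'
from h import *
from scipy.optimize import least_squares
z=np.load("top.npz");p,d,K,R,t=[z[k] for k in"pdKRt"];P=cloud(d,K,R,t);P[d==0]=np.nan
zt=np.load("scene.npz");P2=cloud(*[zt[k] for k in"dKRt"]);P2[zt["d"]==0]=np.nan
A=np.vstack([P.reshape(-1,3),P2.reshape(-1,3)])
C=[]
for n,x,y,h,r in(("ceramic",.471,.325,.088,.019),("steel",.479,.246,.1,.028),("short",.486,.167,.078,.0285),("tall",.497,.091,.123,.027)):
    out=[]
    for Q in(P.reshape(-1,3),P2.reshape(-1,3)):
        m=(np.hypot(Q[:,0]-x,Q[:,1]-y)<.04)&(abs(Q[:,2]-h)<(.006))
        q=Q[m,:2]
        c=(np.array(cv2.minEnclosingCircle(q.astype(np.float32))[0]),cv2.minEnclosingCircle(q.astype(np.float32))[1]); out.append((c[0].round(4).tolist(),round(c[1],4),q.mean(0).round(4).tolist(),np.median(Q[m,2]).round(4)))
    print(n,out)
# pegs
for nm,Q in(("top",P),("scene",P2)):
    m=(Q[...,2]>.05)&(Q[...,2]<.075)&(abs(Q[...,0]-.5)<.08)&(Q[...,1]<-.02)&(Q[...,1]>-.42)
    k,l,s,c=cv2.connectedComponentsWithStats(m.astype(np.uint8))
    for i in range(1,k):
        if s[i,4]>4: print(nm,"peg",s[i,4],np.mean(Q[l==i],0).round(4),c[i].round(0))
o=models.outline_of("stand","top")[0]["pixels"]
print("net rect",cv2.minAreaRect(P[o&(d>0)&(P[...,2]<.03)][:,:2].astype(np.float32)))
white=(p.min(-1)>140)&o
print("white rect",cv2.minAreaRect(P[white&(P[...,2]<.03)][:,:2].astype(np.float32)))
for n in("top","scene"):
  for q in("stand","drainer"):
    for l in models.landmark_of(q,n)[:1]:
        zz=np.load(n+".npz");uv=np.array(l["xy"])*[560,420];r=zz["R"].T@np.array([(uv[0]-zz["K"][0,2])/zz["K"][0,0],(uv[1]-zz["K"][1,2])/zz["K"][1,1],1]);o=-zz["R"].T@zz["t"];print(n,q,l["score"],(o-r*o[2]/r[2]).round(3))
save(p,"crop.png",(100,180,460,285),2.2)
E
```

```text
ceramic [([0.4714, 0.3345], 0.0225, [0.473, 0.3359], np.float64(0.0882)), ([0.4694, 0.3355], 0.0225, [0.4725, 0.3344], np.float64(0.0865))]
steel [([0.4802, 0.2551], 0.0284, [0.4802, 0.2547], np.float64(0.1004)), ([0.4781, 0.2549], 0.0301, [0.4794, 0.2533], np.float64(0.0988))]
short [([0.4881, 0.1741], 0.0287, [0.4878, 0.1737], np.float64(0.0783)), ([0.487, 0.1739], 0.0309, [0.4884, 0.1729], np.float64(0.0771))]
tall [([0.499, 0.0961], 0.0272, [0.4991, 0.0959], np.float64(0.123)), ([0.4987, 0.0956], 0.0289, [0.4992, 0.0936], np.float64(0.122))]
top peg 34 [ 0.5103 -0.0933  0.0584] [328. 221.]
top peg 34 [ 0.51   -0.1728  0.0583] [363. 221.]
top peg 36 [ 0.5091 -0.2525  0.0576] [399. 221.]
top peg 35 [ 0.5087 -0.332   0.058 ] [434. 221.]
scene peg 34 [ 0.5105 -0.0958  0.0568] [233. 218.]
scene peg 36 [ 0.5108 -0.1758  0.057 ] [204. 237.]
scene peg 35 [ 0.5112 -0.2549  0.0574] [175. 257.]
scene peg 44 [ 0.5107 -0.335   0.0568] [142. 278.]
net rect ((0.5118733644485474, -0.2138555943965912), (0.34526780247688293, 0.13355652987957), 89.93589782714844)
white rect ((0.5096808671951294, -0.21363069117069244), (0.3447519540786743, 0.12917903065681458), 89.97234344482422)
top stand 0.89 [ 0.504 -0.213  0.   ]
top drainer 0.58 [0.486 0.217 0.   ]
scene stand 0.95 [ 0.502 -0.214  0.   ]
scene drainer 0.88 [0.493 0.22  0.   ]
```

View pics/crop.png

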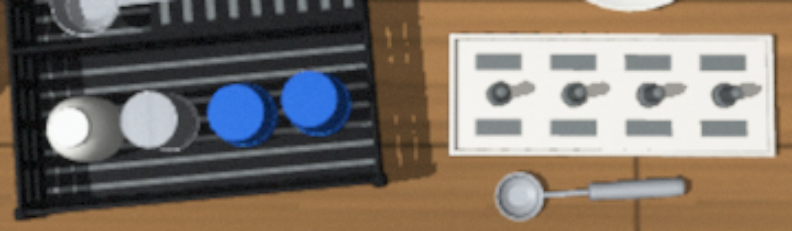

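The close crop confirms the choice: ceramic, steel, short blue and tall blue stand left to right in the bay, with four pegs on the stand. I'll work from right to left, so no cup is carried over another.

>>> {"name": "carry_out", "arguments": {"motion": [[[-4,-2.7,-0.5,0,0,0.14,1],[-8,-5.4,-1,0,0,0.28,1],[-12,-8,-1,0,0,0.42,1],[-16,-10.7,-1,0,0,0.56,1],[-20,-13.4,-1,0,0,0.7,1]]]}}

```text
time_s: 1.55
tcp_pos: [0.3274, 0.3248, 0.2085]
orientation: [0.0, 0.498, 0.867, 0.0]
ft_force: [1.1, 0.2, 0.2]
opening: 0.0852
gripper_force: 0.0
```

>>> {"name": "carry_out", "arguments": {"motion": [[[-4.8,0.52,0,0,0,0.13,1],[-9.6,1.04,0.5,0,0,0.27,1],[-14.4,1.56,1,0,0,0.4,1],[-19.2,2.1,2,0,0,0.533,1],[-24,2.6,3,0,0,0.533,1]]]}}

```text
time_s: 2.05
tcp_pos: [0.4722, 0.131, 0.1783]
orientation: [0.0, 0.708, 0.706, 0.001]
ft_force: [0.7, 0.7, -0.1]
opening: 0.0856
gripper_force: 0.0
```

>>> {"name": "carry_out", "arguments": {"motion": [[[-3.7,2.8,0,0,0,0,1],[-3.7,2.8,2,0,0,0,1],[-3.7,2.8,6,0,0,0,1],[-3.7,2.8,10,0,0,0,1],[-3.7,2.8,11.8,0,0,0,1]]]}}

```text
time_s: 2.55
tcp_pos: [0.4966, 0.0953, 0.0571]
orientation: [-0.001, 0.707, 0.707, -0.002]
ft_force: [0.5, -0.1, 0.6]
opening: 0.0855
gripper_force: 0.0
```

>>> {"name": "carry_out", "arguments": {"motion": [[[0,0,0,0,0,0,0],[0,0,0,0,0,0,0],[0,0,0,0,0,0,0],[0,0,0,0,0,0,0],[0,0,0,0,0,0,0]]]}}

```text
time_s: 3.05
tcp_pos: [0.5, 0.0958, 0.0613]
orientation: [0.001, 0.707, 0.707, 0.001]
ft_force: [-0.1, -0.6, 2.1]
opening: 0.0557
gripper_force: 63.4
```

>>> {"name": "carry_out", "arguments": {"motion": [[[0,0,-1,0,0,0,0],[0,0,-4,0,0,0,0],[0,0,-8,0,0,0,0],[0,0,-11,0,0,0,0],[-2.5,0,-11.5,0,0,0,0]]]}}

```text
time_s: 3.55
tcp_pos: [0.5017, 0.0723, 0.1802]
orientation: [0.002, 0.706, 0.708, 0.003]
ft_force: [1.7, -0.7, -1.1]
opening: 0.0555
gripper_force: 63.5
```

```bash
python3 - <<'E'
from h import *
p,d,K,R,t=cam("scene");save(p,"l1.png",(200,60,400,240),3.3)
s=arm.read_state();print(s["tcp_pos"],s["opening"],s["gripper_force"])
P=cloud(d,K,R,t)
m=(p[...,2]>120)&(p[...,0]<60)&(d>0)&(P[...,2]>.03)&(P[...,1]<.13);print(np.percentile(P[m],[1,50,99],axis=0).round(3))
E
```

```text
[0.50122578 0.06785637 0.17927076] 0.055922340787174486 63.46641312513384
[[0.474 0.04  0.142]
 [0.524 0.058 0.158]
 [0.534 0.096 0.281]]
```

View pics/l1.png

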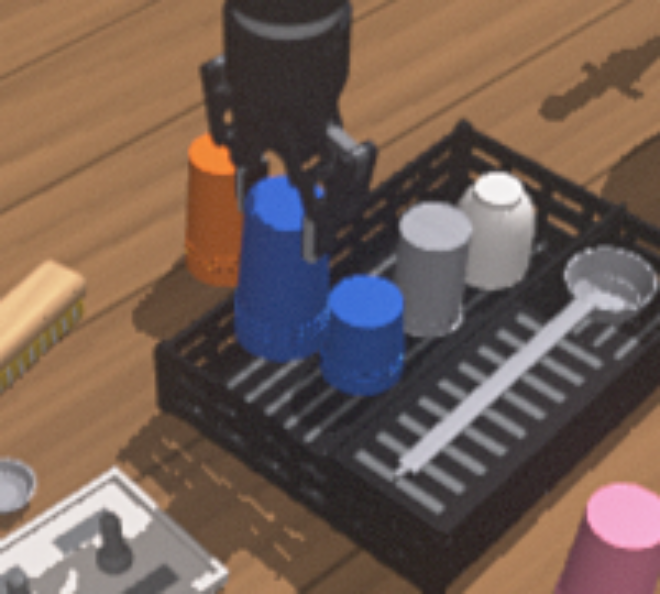

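The tall blue cup at crop (285,265) hangs upright and clear of the floor, held by its upper part. The others are undisturbed.

>>> {"name": "carry_out", "arguments": {"motion": [[[-3,0,0,0,0,0,0],[-7.5,0,0,0,0,0,0],[-12,0.5,0,0,0,0,0],[-16.5,1,0,0,0,0,0],[-21,1.1,0,0,0,0,0]]]}}

```text
time_s: 4.1
tcp_pos: [0.5101, -0.1411, 0.176]
orientation: [0.0, 0.707, 0.707, 0.0]
ft_force: [1.9, 0.2, -0.6]
opening: 0.0554
gripper_force: 63.5
```

>>> {"name": "carry_out", "arguments": {"motion": [[[-4.5,0,0,0,0,0,0],[-9,0,0,0,0,0,0],[-13.5,0,0,0,0,0,0],[-17,0,0,0,0,0,0],[-19.45,0,0,0,0,0,0]]]}}

```text
time_s: 4.6
tcp_pos: [0.5094, -0.3365, 0.1756]
orientation: [0.0, 0.708, 0.706, -0.0]
ft_force: [0.7, 0.1, -0.8]
opening: 0.0552
gripper_force: 63.5
```

>>> {"name": "carry_out", "arguments": {"motion": [[[0,0,0,0,0,0,0],[0,0,2,0,0,0,0],[0,0,5,0,0,0,0],[0,0,8,0,0,0,0],[0,0,9,0,0,0,0]]]}}

```text
time_s: 5.1
tcp_pos: [0.508, -0.3313, 0.0825]
orientation: [-0.003, 0.707, 0.707, -0.0]
ft_force: [-1.1, 0.1, -1.2]
opening: 0.0551
gripper_force: 63.4
```

>>> {"name": "carry_out", "arguments": {"motion": [[[0,0,0.8,0,0,0,0],[0,0,1.5,0,0,0,0],[0,0,2.0,0,0,0,0],[0,0,2.2,0,0,0,0],[0,0,2.2,0,0,0,0]]]}}

```text
time_s: 5.6
tcp_pos: [0.5102, -0.334, 0.0637]
orientation: [0.0, 0.707, 0.707, 0.0]
ft_force: [0.9, 0.4, -1.5]
opening: 0.0557
gripper_force: 63.5
```

```bash
python3 - <<'E'
from h import *
p,d,K,R,t=cam("scene");save(p,"l2.png",(80,140,300,340),2.9)
s=arm.read_state();print(s["tcp_pos"],s["opening"],s["gripper_force"],s["ft_force"])
E
```

```text
[ 0.51021675 -0.33405983  0.06374338] 0.05560157802652372 63.481234897226386 [ 1.09962537 -0.17480761 -0.74162323]
```

View pics/l2.png

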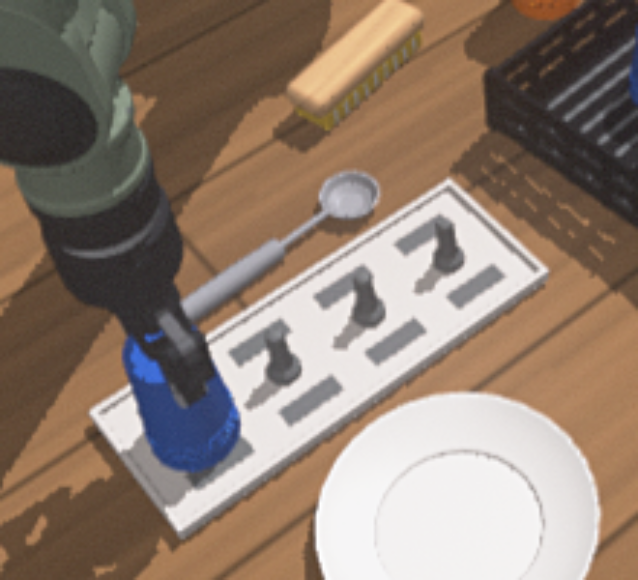

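>>> {"name": "carry_out", "arguments": {"motion": [[[0,0,0.1,0,0,0,0],[0,0,0.2,0,0,0,0],[0,0,0.2,0,0,0,0]]]}}

```text
time_s: 5.95
tcp_pos: [0.5104, -0.3347, 0.0633]
orientation: [0.001, 0.707, 0.707, -0.0]
ft_force: [-2.9, 1.2, 9.8]
opening: 0.0561
gripper_force: 64.6
```

>>> {"name": "carry_out", "arguments": {"motion": [[[0,0,-0.1,0,0,0,0.6],[0,0,-0.1,0,0,0,1],[0,0,-0.1,0,0,0,1],[0,0,-0.1,0,0,0,1],[0,0,-0.1,0,0,0,1]]]}}

```text
time_s: 6.45
tcp_pos: [0.5098, -0.3337, 0.0619]
orientation: [-0.0, 0.707, 0.707, -0.0]
ft_force: [0.1, 0.5, 0.8]
opening: 0.0852
gripper_force: 0.0
```

>>> {"name": "carry_out", "arguments": {"motion": [[[0,0,-1,0,0,0,1],[0,0,-4,0,0,0,1],[0,0,-8,0,0,0,1],[0,0,-11,0,0,0,1],[3,0,-11.5,0,0,0,1]]]}}

```text
time_s: 6.95
tcp_pos: [0.5125, -0.3081, 0.1824]
orientation: [0.005, 0.708, 0.706, 0.0]
ft_force: [0.3, 0.1, -0.3]
opening: 0.0855
gripper_force: 0.0
```

>>> {"name": "carry_out", "arguments": {"motion": [[[4.8,0,0,0,0,0,1],[9.6,-0.5,0,0,0,0,1],[14.4,-1,0,0,0,0,1],[19.2,-1.5,0,0,0,0,1],[24,-2.2,0,0,0,0,1]]]}}

```text
time_s: 7.45
tcp_pos: [0.4878, -0.0621, 0.1781]
orientation: [0.001, 0.707, 0.707, 0.0]
ft_force: [0.8, 0.4, -0.4]
opening: 0.0855
gripper_force: 0.0
```

>>> {"name": "carry_out", "arguments": {"motion": [[[4.8,0,0,0,0,0,1],[9.6,0,1,0,0,0,1],[14.4,0,2,0,0,0,1],[19.2,0,3,0,0,0,1],[23.75,0,4,0,0,0,1]]]}}

```text
time_s: 7.95
tcp_pos: [0.488, 0.176, 0.1378]
orientation: [0.0, 0.707, 0.707, 0.001]
ft_force: [1.2, -0.9, 0.4]
opening: 0.0855
gripper_force: 0.0
```

>>> {"name": "carry_out", "arguments": {"motion": [[[0,0,0,0,0,0,1],[0,0,3,0,0,0,1],[0,0,7,0,0,0,1],[0,0,10,0,0,0,1],[0,0,11.2,0,0,0,1]]]}}

```text
time_s: 8.45
tcp_pos: [0.4861, 0.1727, 0.0232]
orientation: [-0.001, 0.707, 0.707, -0.002]
ft_force: [-0.4, -0.1, -0.1]
opening: 0.0852
gripper_force: 0.0
```

>>> {"name": "carry_out", "arguments": {"motion": [[[0,0,0,0,0,0,0],[0,0,0,0,0,0,0],[0,0,0,0,0,0,0],[0,0,0,0,0,0,0],[0,0,0,0,0,0,0]]]}}

```text
time_s: 8.95
tcp_pos: [0.4894, 0.1738, 0.0273]
orientation: [0.001, 0.707, 0.707, 0.001]
ft_force: [-1.5, -1.1, 6.9]
opening: 0.0568
gripper_force: 64.0
```

>>> {"name": "carry_out", "arguments": {"motion": [[[0,0,-1,0,0,0,0],[0,0,-4,0,0,0,0],[0,0,-8,0,0,0,0],[0,0,-11,0,0,0,0],[-2.5,0,-11.5,0,0,0,0]]]}}

```text
time_s: 9.45
tcp_pos: [0.4915, 0.1508, 0.1456]
orientation: [0.002, 0.706, 0.708, 0.004]
ft_force: [0.2, 0.1, 0.0]
opening: 0.0565
gripper_force: 63.8
```

```bash
python3 - <<'E'
from h import *
p,d,K,R,t=cam("scene");save(p,"l3.png",(100,60,400,340),2.1)
s=arm.read_state();print(s["tcp_pos"],s["opening"],s["gripper_force"],s["ft_force"])
E
```

```text
[0.49066392 0.14635111 0.14458492] 0.0565403792695917 63.745731745439116 [-0.57416707 -2.71199019 -0.47502622]
```

View pics/l3.png

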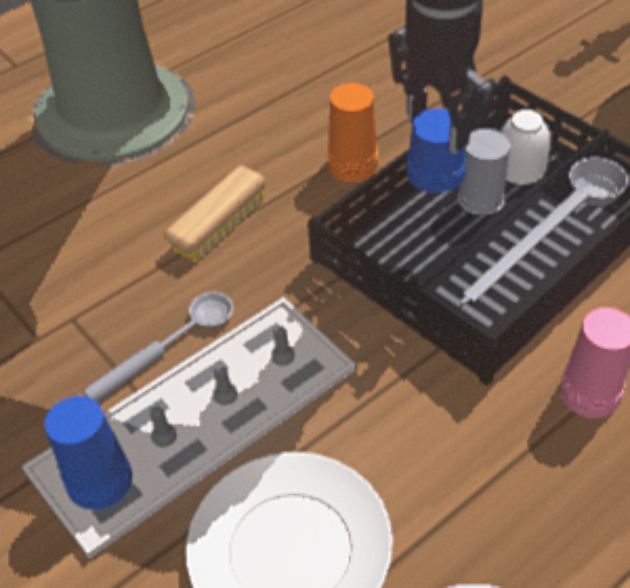

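Tall cup stands upright on its peg (crop 90,455). The short cup is held upright (435,150).

>>> {"name": "carry_out", "arguments": {"motion": [[[-3,0,0,0,0,0,0],[-7.5,0.5,0,0,0,0,0],[-12,1,0,0,0,0,0],[-16.5,1.8,0,0,0,0,0],[-21,2.2,0,0,0,0,0]]]}}

```text
time_s: 10.0
tcp_pos: [0.5108, -0.0632, 0.1414]
orientation: [0.001, 0.707, 0.707, 0.001]
ft_force: [0.4, 0.0, 0.1]
opening: 0.0566
gripper_force: 63.7
```

>>> {"name": "carry_out", "arguments": {"motion": [[[-4.5,0,0,0,0,0,0],[-9,0,0,0,0,0,0],[-13.5,0,0,0,0,0,0],[-17,0,0,0,0,0,0],[-19.25,0,0,0,0,0,0]]]}}

```text
time_s: 10.5
tcp_pos: [0.51, -0.2569, 0.1412]
orientation: [0.001, 0.708, 0.706, 0.0]
ft_force: [0.5, 0.6, -0.1]
opening: 0.0569
gripper_force: 63.7
```

>>> {"name": "carry_out", "arguments": {"motion": [[[0,0,0,0,0,0,0],[0,0,2,0,0,0,0],[0,0,5,0,0,0,0],[0,0,8,0,0,0,0],[0,0,9,0,0,0,0]]]}}

```text
time_s: 11.0
tcp_pos: [0.5082, -0.2517, 0.0481]
orientation: [-0.002, 0.707, 0.707, -0.0]
ft_force: [-0.3, 1.1, -0.0]
opening: 0.0565
gripper_force: 63.7
```

>>> {"name": "carry_out", "arguments": {"motion": [[[0,0,0.8,0,0,0,0],[0,0,1.5,0,0,0,0],[0,0,1.9,0,0,0,0],[0,0,2.1,0,0,0,0],[0,0,2.2,0,0,0,0]]]}}

```text
time_s: 11.5
tcp_pos: [0.5105, -0.2541, 0.0293]
orientation: [0.001, 0.707, 0.707, 0.0]
ft_force: [-1.3, 1.7, 9.7]
opening: 0.0567
gripper_force: 65.2
```

Contact as expected; release and go to the steel cup.

>>> {"name": "carry_out", "arguments": {"motion": [[[0,0,-0.1,0,0,0,0.6],[0,0,-0.1,0,0,0,1],[0,0,-0.1,0,0,0,1],[0,0,-0.1,0,0,0,1],[0,0,-0.1,0,0,0,1]]]}}

```text
time_s: 12.0
tcp_pos: [0.5099, -0.2538, 0.0291]
orientation: [-0.0, 0.707, 0.707, -0.0]
ft_force: [-0.3, 1.0, 0.3]
opening: 0.0855
gripper_force: 0.0
```

>>> {"name": "carry_out", "arguments": {"motion": [[[0,0,-1,0,0,0,1],[0,0,-4,0,0,0,1],[0,0,-8,0,0,0,1],[0,0,-12,0,0,0,1],[3,0,-14.2,0,0,0,1]]]}}

```text
time_s: 12.5
tcp_pos: [0.5119, -0.2271, 0.1755]
orientation: [0.003, 0.708, 0.706, 0.0]
ft_force: [1.5, -0.2, 0.4]
opening: 0.0852
gripper_force: 0.0
```

>>> {"name": "carry_out", "arguments": {"motion": [[[4.8,0,0,0,0,0,1],[9.6,-0.8,0,0,0,0,1],[14.4,-1.6,0,0,0,0,1],[19.2,-2.4,0,0,0,0,1],[24,-3,0,0,0,0,1]]]}}

```text
time_s: 13.0
tcp_pos: [0.4793, 0.018, 0.1721]
orientation: [0.0, 0.707, 0.707, 0.0]
ft_force: [0.5, 0.7, 0.4]
opening: 0.0852
gripper_force: 0.0
```

>>> {"name": "carry_out", "arguments": {"motion": [[[4.8,0,0,0,0,0,1],[9.6,0,0.8,0,0,0,1],[14.4,0,1.6,0,0,0,1],[19.2,0,2.4,0,0,0,1],[23.8,0,3.1,0,0,0,1]]]}}

```text
time_s: 13.5
tcp_pos: [0.4797, 0.2564, 0.1407]
orientation: [0.0, 0.707, 0.707, 0.0]
ft_force: [0.4, -0.3, 0.0]
opening: 0.0851
gripper_force: 0.0
```

>>> {"name": "carry_out", "arguments": {"motion": [[[0,0,0,0,0,0,1],[0,0,3,0,0,0,1],[0,0,7,0,0,0,1],[0,0,9.5,0,0,0,1],[0,0,10.5,0,0,0,1]]]}}

```text
time_s: 14.0
tcp_pos: [0.4782, 0.2529, 0.0333]
orientation: [-0.001, 0.707, 0.707, -0.002]
ft_force: [-0.1, 0.8, 0.4]
opening: 0.0853
gripper_force: 0.0
```

>>> {"name": "carry_out", "arguments": {"motion": [[[0,0,0,0,0,0,0],[0,0,0,0,0,0,0],[0,0,0,0,0,0,0],[0,0,0,0,0,0,0],[0,0,0,0,0,0,0]]]}}

```text
time_s: 14.5
tcp_pos: [0.4814, 0.2547, 0.037]
orientation: [0.001, 0.707, 0.707, 0.001]
ft_force: [-2.4, -0.5, 7.3]
opening: 0.0546
gripper_force: 63.9
```

>>> {"name": "carry_out", "arguments": {"motion": [[[0,0,-1,0,0,0,0],[0,0,-4,0,0,0,0],[0,0,-8,0,0,0,0],[0,0,-11,0,0,0,0],[-2.5,0,-11.5,0,0,0,0]]]}}

```text
time_s: 15.0
tcp_pos: [0.4829, 0.2318, 0.1552]
orientation: [0.002, 0.706, 0.708, 0.004]
ft_force: [0.9, 0.2, -1.5]
opening: 0.0545
gripper_force: 63.7
```

>>> {"name": "carry_out", "arguments": {"motion": [[[-3,0,0,0,0,0,0],[-7.5,0.7,0,0,0,0,0],[-12,1.5,0,0,0,0,0],[-16.5,2.3,0,0,0,0,0],[-21,3,0,0,0,0,0]]]}}

```text
time_s: 15.5
tcp_pos: [0.5101, 0.0175, 0.1511]
orientation: [0.0, 0.707, 0.707, 0.0]
ft_force: [1.0, -0.6, -1.4]
opening: 0.0544
gripper_force: 63.7
```

>>> {"name": "carry_out", "arguments": {"motion": [[[-4.5,0,0,0,0,0,0],[-9,0,0,0,0,0,0],[-13.5,0,0,0,0,0,0],[-17,0,0,0,0,0,0],[-19.35,0,0,0,0,0,0]]]}}

```text
time_s: 16.0
tcp_pos: [0.5097, -0.1771, 0.151]
orientation: [0.001, 0.708, 0.706, -0.0]
ft_force: [0.3, -1.1, -0.5]
opening: 0.0545
gripper_force: 63.6
```

>>> {"name": "carry_out", "arguments": {"motion": [[[0,0,0,0,0,0,0],[0,0,0.5,0,0,0,0],[0,0,2,0,0,0,0],[0,0,3,0,0,0,0],[0,0,3,0,0,0,0]]]}}

```text
time_s: 16.5
tcp_pos: [0.5085, -0.1725, 0.1186]
orientation: [-0.002, 0.707, 0.708, -0.0]
ft_force: [-0.3, -0.6, -0.8]
opening: 0.0548
gripper_force: 63.6
```

```bash
python3 - <<'E'
from h import *
p,d,K,R,t=cam("scene");save(p,"l4.png",(100,60,400,340),2.1)
s=arm.read_state();print(s["tcp_pos"],s["opening"],s["gripper_force"],s["ft_force"])
E
```

```text
[ 0.50916153 -0.17297561  0.11946389] 0.05442044678498836 63.62705214880407 [-0.64985547  0.26648178 -0.32742299]
```

View pics/l4.png

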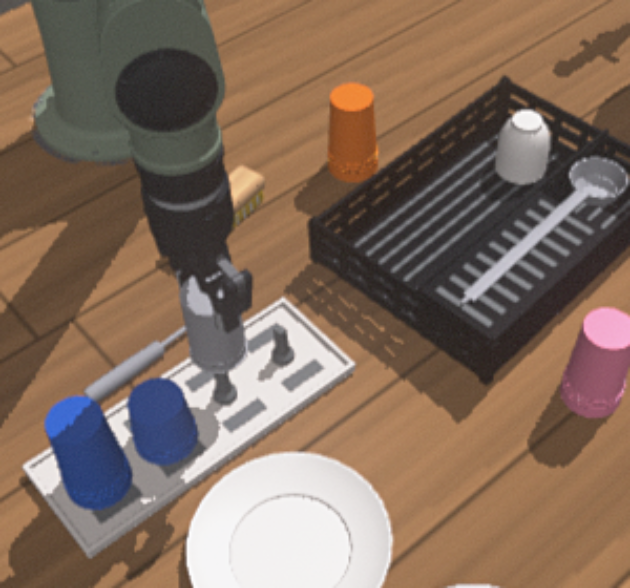

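Tall (90,455) and short (162,420) cups are seated, and the steel one is upright just above peg (222,390). Lowering.

>>> {"name": "carry_out", "arguments": {"motion": [[[0,0,1,0,0,0,0],[0,0,3,0,0,0,0],[0,0,5,0,0,0,0],[0,0,6.5,0,0,0,0],[0,0,7.1,0,0,0,0]]]}}

```text
time_s: 17.05
tcp_pos: [0.509, -0.1736, 0.0477]
orientation: [-0.001, 0.707, 0.707, -0.0]
ft_force: [-0.5, 0.6, -0.7]
opening: 0.0545
gripper_force: 63.6
```

>>> {"name": "carry_out", "arguments": {"motion": [[[0,0,0.3,0,0,0,0],[0,0,0.6,0,0,0,0],[0,0,0.9,0,0,0,0],[0,0,1.0,0,0,0,0],[0,0,1.1,0,0,0,0]]]}}

```text
time_s: 17.55
tcp_pos: [0.5102, -0.1745, 0.0391]
orientation: [0.0, 0.707, 0.707, 0.0]
ft_force: [-2.7, 1.8, 12.4]
opening: 0.0545
gripper_force: 64.9
```

>>> {"name": "carry_out", "arguments": {"motion": [[[0,0,-0.1,0,0,0,0.6],[0,0,-0.1,0,0,0,1],[0,0,-0.1,0,0,0,1],[0,0,-0.1,0,0,0,1],[0,0,-0.1,0,0,0,1]]]}}

```text
time_s: 18.05
tcp_pos: [0.51, -0.1743, 0.0392]
orientation: [0.0, 0.707, 0.707, 0.0]
ft_force: [-0.2, 0.7, 0.8]
opening: 0.0852
gripper_force: 0.0
```

>>> {"name": "carry_out", "arguments": {"motion": [[[0,0,-1,0,0,0,1],[0,0,-4,0,0,0,1],[0,0,-8,0,0,0,1],[0,0,-11,0,0,0,1],[3,0,-12.2,0,0,0,1]]]}}

```text
time_s: 18.55
tcp_pos: [0.5125, -0.1474, 0.1655]
orientation: [0.004, 0.709, 0.706, 0.001]
ft_force: [0.5, 0.9, -0.2]
opening: 0.0855
gripper_force: 0.0
```

>>> {"name": "carry_out", "arguments": {"motion": [[[4.8,0,0,0,0,0,1],[9.6,-1,0,0,0,0,1],[14.4,-2,0,0,0,0,1],[19.2,-3,0,0,0,0,1],[24,-3.85,0,0,0,0,1]]]}}

```text
time_s: 19.05
tcp_pos: [0.4708, 0.0975, 0.1621]
orientation: [0.0, 0.707, 0.707, 0.0]
ft_force: [0.4, -0.1, 0.5]
opening: 0.0855
gripper_force: 0.0
```

>>> {"name": "carry_out", "arguments": {"motion": [[[4.8,0,0,0,0,0,1],[9.6,0,0.8,0,0,0,1],[14.4,0,1.6,0,0,0,1],[19.2,0,2.4,0,0,0,1],[23.9,0,3,0,0,0,1]]]}}

```text
time_s: 19.55
tcp_pos: [0.471, 0.3369, 0.1316]
orientation: [0.0, 0.707, 0.707, 0.0]
ft_force: [1.2, 0.8, -0.0]
opening: 0.0854
gripper_force: 0.0
```

>>> {"name": "carry_out", "arguments": {"motion": [[[0,0,0,0,0,0,1],[0,0,3,0,0,0,1],[0,0,6,0,0,0,1],[0,0,8.5,0,0,0,1],[0,0,9.1,0,0,0,1]]]}}

```text
time_s: 20.05
tcp_pos: [0.4694, 0.333, 0.0381]
orientation: [-0.001, 0.707, 0.707, -0.002]
ft_force: [-0.2, -0.1, 0.3]
opening: 0.0857
gripper_force: 0.0
```

>>> {"name": "carry_out", "arguments": {"motion": [[[0,0,0.6,0,0,0,1],[0,0,1.2,0,0,0,1],[0,0,1.7,0,0,0,1],[0,0,2.0,0,0,0,1],[0,0,2.1,0,0,0,1]]]}}

```text
time_s: 20.55
tcp_pos: [0.4715, 0.3348, 0.0193]
orientation: [0.0, 0.707, 0.707, 0.0]
ft_force: [0.0, 0.1, 0.2]
opening: 0.0853
gripper_force: 0.0
```

>>> {"name": "carry_out", "arguments": {"motion": [[[0,0,0.1,0,0,0,1],[0,0,0.2,0,0,0,1],[0,0,0.3,0,0,0,1],[0,0,0.3,0,0,0,1]]]}}

```text
time_s: 20.95
tcp_pos: [0.4714, 0.3347, 0.0161]
orientation: [-0.0, 0.707, 0.707, -0.0]
ft_force: [-1.1, -0.9, -0.3]
opening: 0.0855
gripper_force: 0.0
```

```bash
python3 - <<'E'
from h import *
p,d,K,R,t=cam("scene");save(p,"l5.png",(300,60,420,160),5)
s=arm.read_state();print(s["tcp_pos"],s["opening"],s["gripper_force"],s["ft_force"])
E
```

```text
[0.47137091 0.33474487 0.01618259] 0.08571798586891488 0.0 [-0.2278332  -0.14810711 -0.26177062]
```

View pics/l5.png

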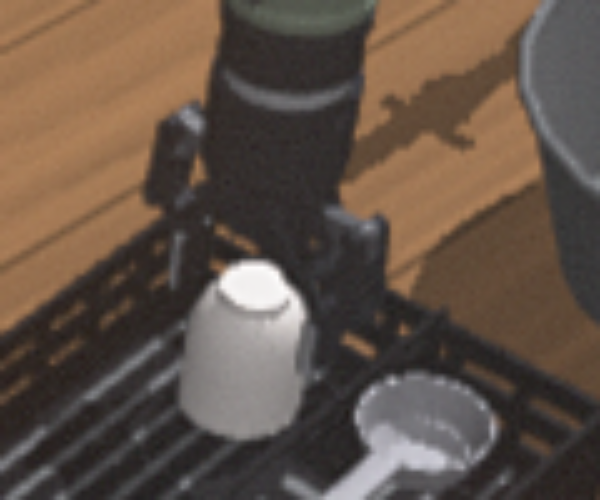

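The pad (308,345) reaches about mid-height of the ceramic cup (245,350), on the straight part, and nothing is touching. Closing.

>>> {"name": "carry_out", "arguments": {"motion": [[[0,0,0,0,0,0,0],[0,0,0,0,0,0,0],[0,0,0,0,0,0,0],[0,0,0,0,0,0,0],[0,0,0,0,0,0,0]]]}}

```text
time_s: 21.5
tcp_pos: [0.4716, 0.3348, 0.017]
orientation: [0.0, 0.707, 0.707, 0.0]
ft_force: [-1.5, -0.1, 5.9]
opening: 0.0604
gripper_force: 64.9
```

>>> {"name": "carry_out", "arguments": {"motion": [[[0,0,-0.3,0,0,0,0],[0,0,-0.6,0,0,0,0],[0,0,-1,0,0,0,0],[0,0,-1,0,0,0,0],[0,0,-1,0,0,0,0]]]}}

```text
time_s: 22.0
tcp_pos: [0.4715, 0.3348, 0.0262]
orientation: [0.0, 0.707, 0.707, 0.0]
ft_force: [-1.0, -0.6, -2.4]
opening: 0.0601
gripper_force: 65.0
```

```bash
python3 - <<'E'
from h import *
p,d,K,R,t=cam("scene");save(p,"l6.png",(300,60,420,160),5)
s=arm.read_state();print(s["tcp_pos"],s["opening"],s["gripper_force"],s["ft_force"])
E
```

```text
[0.47135186 0.33471432 0.02609905] 0.06003354686819898 64.96096671626233 [ 0.30970306 -0.27775099 -1.33651285]
```

View pics/l6.png

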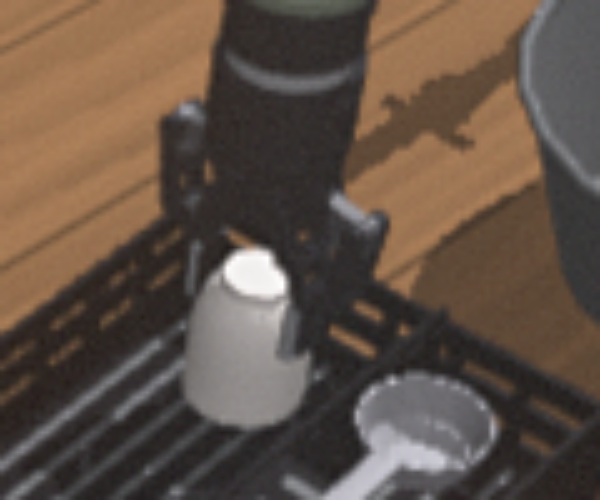

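The ceramic cup is up about 1 cm and upright, held a little above its straight part. It's stable, but I'll move gently and watch the opening.

>>> {"name": "carry_out", "arguments": {"motion": [[[0,0,-1,0,0,0,0],[0,0,-3,0,0,0,0],[0,0,-6,0,0,0,0],[0,0,-9,0,0,0,0],[0,0,-11,0,0,0,0]]]}}

```text
time_s: 22.55
tcp_pos: [0.4722, 0.3352, 0.1391]
orientation: [0.0, 0.707, 0.707, 0.001]
ft_force: [0.0, -0.4, -1.6]
opening: 0.0602
gripper_force: 65.1
```

>>> {"name": "carry_out", "arguments": {"motion": [[[-1,0,0,0,0,0,0],[-3,0,0,0,0,0,0],[-6,0.5,0,0,0,0,0],[-9.5,1,0,0,0,0,0],[-13,1.5,0,0,0,0,0]]]}}

```text
time_s: 23.05
tcp_pos: [0.4853, 0.2028, 0.135]
orientation: [-0.0, 0.707, 0.707, -0.001]
ft_force: [-0.1, -0.1, -1.5]
opening: 0.06
gripper_force: 65.1
```

>>> {"name": "carry_out", "arguments": {"motion": [[[-3.5,0.5,0,0,0,0,0],[-7,1,0,0,0,0,0],[-10.5,1.5,0,0,0,0,0],[-14,2,0,0,0,0,0],[-17.5,2.35,0,0,0,0,0]]]}}

```text
time_s: 23.55
tcp_pos: [0.5088, 0.0278, 0.1351]
orientation: [-0.001, 0.707, 0.707, -0.001]
ft_force: [0.8, -0.1, -2.1]
opening: 0.06
gripper_force: 65.1
```

>>> {"name": "carry_out", "arguments": {"motion": [[[-3.5,0,0,0,0,0,0],[-6.5,0,0,0,0,0,0],[-9.5,0,0,0,0,0,0],[-11.5,0,0,0,0,0,0],[-12.4,0,0,0,0,0,0]]]}}

```text
time_s: 24.05
tcp_pos: [0.5087, -0.0962, 0.1351]
orientation: [-0.001, 0.708, 0.706, -0.001]
ft_force: [0.7, 0.3, -2.0]
opening: 0.0602
gripper_force: 65.1
```

>>> {"name": "carry_out", "arguments": {"motion": [[[0,0,0,0,0,0,0],[0,0,0.5,0,0,0,0],[0,0,1.5,0,0,0,0],[0,0,2.5,0,0,0,0],[0,0,3,0,0,0,0]]]}}

```text
time_s: 24.55
tcp_pos: [0.5089, -0.0932, 0.1045]
orientation: [-0.001, 0.707, 0.708, -0.0]
ft_force: [-0.2, 0.8, -2.0]
opening: 0.0601
gripper_force: 65.0
```

```bash
python3 - <<'E'
from h import *
p,d,K,R,t=cam("scene");save(p,"l7.png",(100,60,400,340),2.1)
s=arm.read_state();print(s["tcp_pos"],s["opening"],s["gripper_force"],s["ft_force"])
E
```

```text
[ 0.50866247 -0.0932544   0.1041526 ] 0.060084083407247704 65.03686430296739 [ 0.3545885   0.29894146 -2.07177214]
```

View pics/l7.png

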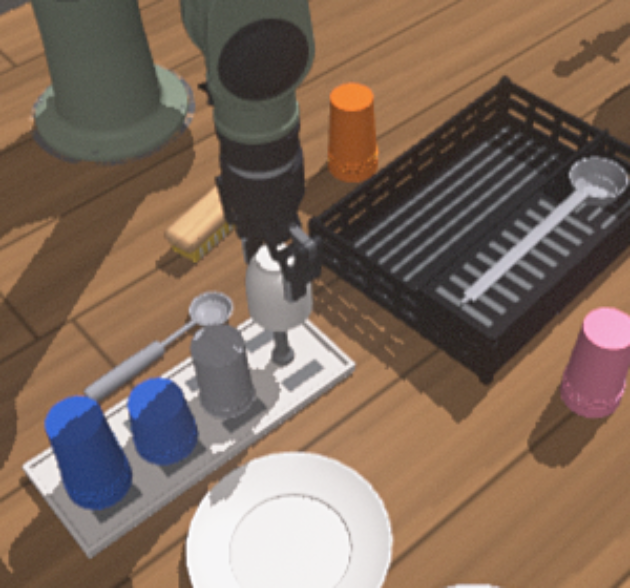

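Ceramic (280,290) is steady above the last peg (283,345), and the other three are seated. Lowering.

>>> {"name": "carry_out", "arguments": {"motion": [[[0,0,1,0,0,0,0],[0,0,3,0,0,0,0],[0,0,5,0,0,0,0],[0,0,6.8,0,0,0,0],[0,0,7.6,0,0,0,0]]]}}

```text
time_s: 25.1
tcp_pos: [0.5088, -0.0938, 0.0284]
orientation: [-0.001, 0.707, 0.707, -0.001]
ft_force: [-0.6, 0.1, -0.6]
opening: 0.06
gripper_force: 65.1
```

>>> {"name": "carry_out", "arguments": {"motion": [[[0,0,0.3,0,0,0,0],[0,0,0.6,0,0,0,0],[0,0,0.9,0,0,0,0],[0,0,1.1,0,0,0,0],[0,0,1.1,0,0,0,0]]]}}

```text
time_s: 25.6
tcp_pos: [0.51, -0.0943, 0.0193]
orientation: [0.0, 0.707, 0.707, 0.0]
ft_force: [0.4, -0.3, -1.7]
opening: 0.0603
gripper_force: 65.1
```

>>> {"name": "carry_out", "arguments": {"motion": [[[0,0,0.1,0,0,0,0],[0,0,0.2,0,0,0,0],[0,0,0.2,0,0,0,0]]]}}

```text
time_s: 25.9
tcp_pos: [0.5103, -0.0944, 0.0189]
orientation: [0.001, 0.707, 0.707, 0.0]
ft_force: [-3.1, 1.6, 12.4]
opening: 0.0604
gripper_force: 66.8
```

>>> {"name": "carry_out", "arguments": {"motion": [[[0,0,-0.1,0,0,0,0.6],[0,0,-0.1,0,0,0,1],[0,0,-0.1,0,0,0,1],[0,0,-0.1,0,0,0,1],[0,0,-0.1,0,0,0,1]]]}}

```text
time_s: 26.4
tcp_pos: [0.5099, -0.0943, 0.0181]
orientation: [-0.0, 0.707, 0.707, -0.0]
ft_force: [0.2, -0.5, 0.0]
opening: 0.0855
gripper_force: 0.0
```

>>> {"name": "carry_out", "arguments": {"motion": [[[0,0,-1,0,0,0,1],[0,0,-4,0,0,0,1],[0,0,-8,0,0,0,1],[0,0,-13,0,0,0,1],[0,0,-17,0,0,0,1]]]}}

```text
time_s: 26.9
tcp_pos: [0.5102, -0.0943, 0.1915]
orientation: [0.001, 0.707, 0.707, 0.0]
ft_force: [1.5, -0.9, 1.1]
opening: 0.0852
gripper_force: 0.0
```

>>> {"name": "carry_out", "arguments": {"motion": [[[5,0,0,0,0,0,1],[10,0,0,0,0,0,1],[15,0,0,0,0,0,1],[15,0,0,0,0,0,1],[15,0,0,0,0,0,1]]]}}

```text
time_s: 27.4
tcp_pos: [0.5098, 0.0568, 0.1888]
orientation: [0.0, 0.706, 0.708, 0.0]
ft_force: [0.3, -1.8, 1.4]
opening: 0.0855
gripper_force: 0.0
```

```bash
python3 - <<'E'
from h import *
p,d,K,R,t=cam("top");save(p,"l8.png",(100,120,460,290),2.2)
P=cloud(d,K,R,t).reshape(-1,3)
for n,y,h in(("ceramic",-.094,.09),("steel",-.174,.102),("short",-.2535,.08),("tall",-.3335,.125)):
    m=(np.hypot(P[:,0]-.51,P[:,1]-y)<.045)&(abs(P[:,2]-h)<.006);c,r=cv2.minEnclosingCircle(P[m,:2].astype(np.float32));print(n,np.round(c,4),round(r,4),np.median(P[m,2]).round(4),m.sum())
s=arm.read_state();print(s["tcp_pos"],s["time_s"])
E
```

```text
ceramic [ 0.5113 -0.0904] 0.021 0.09 252
steel [ 0.5118 -0.1731] 0.0282 0.1019 526
short [ 0.5121 -0.2529] 0.029 0.0799 538
tall [ 0.5094 -0.3333] 0.0276 0.1246 530
[0.50992785 0.0557971  0.18865078] 27.45
```

View pics/l8.png

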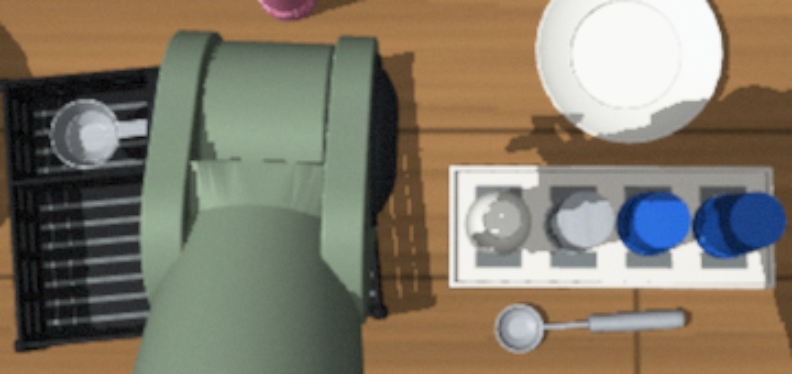

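All four cups sit on their pegs in the order ceramic, steel, short, tall (crop x of about 500, 583, 655 and 745). Each is within a few millimetres of its axis at seated height, and the arm is clear.

```bash
python3 -c "
from cell import job
print(job.finish_job())"
```

```text
the job is handed in; nothing more can be done
None
```

All four cups stand mouth down over the stand's pegs in their original left-to-right order (ceramic, steel, short blue, tall blue), the ladle was not touched, and the job was handed in at about 27 s; the judge returned no verdict.

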